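Reset the mixer drive: open the access panel and press the reset

ROBOT

A 7-joint arm with a two-finger parallel gripper is mounted at the origin on the work surface. World frame = base frame: x ahead of the robot, y to its left, z up, the work surface at z = 0. Lengths are in m, angles in rad, forces in N, time in s.
With the tool pointing down it reaches from about 0.425 to 0.925 m from the base axis. Payload 6.8 kg.
Tool frame: the origin (TCP) lies at the very end of the fingers, on their centre line; the grasp point (between the pads) lies 19 mm behind it; z points along the fingers, y is the line along which they close (so a half turn about z gives the same grasp; the last joint's range is limited). The gripper opens to 85 mm and grips with 20 to 120 N. Pads are 22 mm wide; open, the fingers measure 114 mm over their backs; the gripper's body (76 mm by 85 mm) begins 54 mm behind the grasp point. The pads swing forward as they close: fully open they stand 13 mm farther back than shut.
Start: joints at [1.132, 0.477, 0.022, 1.555, -0.011, 1.109, -0.083], TCP at [0.219, -0.638, 0.231] pointing down, gripper open.
Joint ranges: [-2.96, 2.96], [-0.34, 2.1], [-1.41, 1.46], [0.24, 2.44], [-1.37, 4.51], [0.17, 1.92], [-2.96, 2.96]. Speed limits (rad/s): [2.39, 2.39, 3.14, 3.14, 3.14, 3.14, 3.14].

INTERFACE

Orientations are given as a rotation vector (axis times angle).
In Python, from bench import get_obs, viewer, r gives the robot as it stands. The module is installed in compiled form; this text tells all that it offers.
- The arm moves only by the tool play_rows, never from a script. Its argument "commands" is a list that holds one entry, the list of rows, each a list of 5 numbers: the gripper's target within -1 to 1 (shut at 1, half-way at 0, fully open at -1), then the shift along the tool's x, y, z scaled (see below), then the turn about the tool's z scaled (see below). A call has 1 to 12 rows; each row is the pose to reach, as a shift and turn from the pose commanded when the call began, along the tool's axes at that moment; what a row does not reach only later rows make up. The controller multiplies each number of a shift by 0.2 m and each number of a turn by pi/2 rad. A row lasts 1/12 s, in which the tool goes at most 41.7 mm and 7.16 degrees, less where a joint would pass 70% of its speed; a pose out of reach is approached as far as the arm can. A call with a number of a shift or a turn outside -1 to 1 is refused whole. A call with a gripper value outside its range is refused whole. The fingers move at their own pace and stop on an object; "grip_force" is the grip in N (left out, the last holds). Time passes only in rows, so rows that repeat a pose let the fingers close. It gives the time, the measured TCP pose, the force, the opening and the grip force at its end, in the units of the state.
- get_obs(): the state, without advancing time (a new reading comes with each control period).
- viewer.grab_frame(name): name is "side" or "top"; returns a dict with "pixels" (480x640x3 uint8, red, green, blue), "fovy" (degrees; the focal length in pixels is half the picture's height over the tangent of half this angle, whatever the lens; pixels are square), "cx", "cy" (the principal point, pixels), "distortion" ([k1, k2, p1, p2, k3] as OpenCV has them; the pictures are not rectified), "world_to_cam" (4x4, takes a point from world to camera coordinates). Camera axes: x right, y up, looking along -z (the intrinsics and any distortion apply to the point x, -y, -z); pixel columns grow to the right and rows downward; lengths in m; the calibration is good to about 2 mm. A picture is of the moment at which its call begins. There is no depth.
- r.hand_in(): hands the job in; it is judged then, once.
Trained networks look in a picture, given as the dict that the camera call returned (one of the last four; its "shot" number tells which), for a name from the list of things; names that differ only in an ending like _2 or _b are one class to them, and where a whole thing is asked for, a point or a joint stands for the part that bears it (a point fixed in the world has none). Each returns a list of dicts, best first, with "score" (0 to 1); they miss things now and then, are a little off and sometimes report something else, mostly with a low value. They report only what shows in the picture. A call takes as long as a camera call. They do not tell look-alikes from the thing itself.
- viewer.trace(picture, thing): "pixels" (480x640 bool, what is visible of it) and "rect" ([left, top, right, bottom] in pixels, round what is visible of it).
The state is a dict: "clock": time; "joints": joint angles; "qvel": joint speeds; "tau": joint torques, N m; "tcp_pos": TCP position; "orientation": TCP orientation; "contact_force": force on the tool from outside, world axes, zero at the start; "moment": the same for the moment, N m; "grip_width": finger opening in m; "gripper_force": force on a finger pad.
Only numpy, scipy, OpenCV 4.12 (cv2) and the standard library are available. Lean on these libraries where they do the work, as an engineer would, in place of code of your own. Each camera call takes 0.05 s, during which the arm holds its last target. There are 200 camera calls.

TASK

The mixer's drive box has tripped. Turn all three orange turn buttons fully aside, lift the blue access panel out and lay it flat, handle up, in the sheet pan without dropping it, then push the red reset button inside the box fully in and let it come back. Leave the pan and the other things on the bench and box where they stand, and the turn buttons aside.

Things in the scene. Friction and masses are not known exactly. Their poses are not given: they have to be found in the camera images.
- drive_box: white steel drive box of a dough mixer lying on the bench, fixed, 200 (own x) x 230 (own y) x 70 high; origin: centre of its underside; z up, yaw within about 0.25 rad of the world axes. In its top is a through opening 104 (x) x 144 (y), centred, in which the access panel lies flush on a ledge. Two 8 mm high pilot lamps stand on its top at own x -80.
- panel: loose blue access panel, 100 (own x) x 140 (own y) x 8 thick, about 0.35 kg, with a black bridge handle on top: a bar 14 wide (own x), 80 long (own y), its underside 16 and its top 30 above the panel's upper face (24 and 38 above the origin). Origin: centre of the panel's underside; z up. Starts in the opening with 2 mm play each side, upper face flush with the box top.
- panel_handle (a point): centre of the handle bar, 31 mm above the panel's origin; axes as the panel's
- pan: loose aluminium sheet pan, outside 170 (own x) x 220 (own y) x 18 high, walls and floor 4 mm thick, 0.9 kg; origin: centre of its underside; z up. Inside 162 x 212.
- reset (a joint): travel of the red reset push-button inside the box, under the middle of the panel: 0 out, 0.006 m fully in; spring-loaded, about 5 N to push fully in, comes back by itself
- reset_top (a point): centre of the top face of the red reset push-button (30 mm dia), 42 mm above the box's underside (28 mm below its top), pressed straight down; on the box's vertical centre line, free to reach from above through the opening once the panel is out
- dye: bystander: small blue bottle of food colour with yellow cap, 28 dia x 46 high, standing loose on the box top near its own +x, -y corner
- timer: bystander: small white kitchen timer with red top, 32 dia x 28 high, standing loose on the box top near its own -x, +y corner
- catch_left (a joint): angle of the orange turn button at the middle of the box's own +y side (box x 0, y +87): 0 = straight across the panel's edge, +-1.57 (stops) = parallel to that edge; positive anticlockwise from above; turns either way, stays where left (friction about 0.04 N m). It covers the panel's edge until about 1.15 rad either way.
- catch_left_top (a point): top centre of that turn button, on its vertical pivot, 20 mm above the box top; the turn button is a bar 52 long (26 each side of the pivot, along this frame's x, which turns with it), 10 wide, 18 high with its underside 2 above the box top
- catch_right (a joint): angle of the orange turn button at the middle of the box's own -y side (box x 0, y -87): 0 = straight across the panel's edge, +-1.57 (stops) = parallel to that edge; positive anticlockwise from above; turns either way, stays where left (friction about 0.04 N m). It covers the panel's edge until about 1.15 rad either way.
- catch_right_top (a point): top centre of that turn button, on its vertical pivot, 20 mm above the box top; the turn button is a bar 52 long (26 each side of the pivot, along this frame's x, which turns with it), 10 wide, 18 high with its underside 2 above the box top
- catch_far (a joint): angle of the orange turn button at the middle of the box's own +x side (box x +67, y 0): 0 = straight across the panel's edge, +-1.57 (stops) = parallel to that edge; positive anticlockwise from above; turns either way, stays where left (friction about 0.04 N m). It covers the panel's edge until about 1.15 rad either way.
- catch_far_top (a point): top centre of that turn button, on its vertical pivot, 20 mm above the box top; the turn button is a bar 52 long (26 each side of the pivot, along this frame's x, which turns with it), 10 wide, 18 high with its underside 2 above the box top
- jar: bystander, loose: amber glass jar, 56 dia x 85 high, red lid; origin at its underside
- syrup: bystander, loose: green bottle, 60 dia x 190 high; origin at its underside
- cup: bystander, loose: white mug, 70 dia x 75 high, its handle reaching about 35 past the rim along its own +y; origin at its underside
- bowl: bystander, loose: steel bowl, 120 dia x 60 high; origin at its underside
- tub: bystander, loose: whitish clear jar with black lid, 90 dia x 90 high; origin at its underside
- scraper: bystander, loose: dough scraper lying flat, about 100 x 120 x 22; origin at its underside
Not all that is in view belongs to the job. What is shaped like the panel but turquoise is not meant.

How it is judged:
On the way, in this order (a step that is already met when the one before it is completed fails the run):
1. all three turn buttons are turned aside, clear of the panel, with the panel still in its opening ((value of joint catch_left above 1.22 rad or value of joint catch_left below -1.22 rad) and (value of joint catch_right above 1.22 rad or value of joint catch_right below -1.22 rad) and (value of joint catch_far above 1.22 rad or value of joint catch_far below -1.22 rad) and z of panel in the frame of drive_box below 0.075 m and horizontal distance between panel and drive_box below 0.02 m), for 0.1 s.
2. the panel lies flat in the pan, handle up, let go (x of panel in the frame of pan between -0.06 and 0.06 m and y of panel in the frame of pan between -0.06 and 0.06 m and z of panel in the frame of pan below 0.008 m and angle between panel's own z axis and vertical below 0.06 rad and contact force between the fingers and panel below 0.1 N), for 0.2 s.
3. the reset button is pushed fully in (value of joint reset above 0.0045 m), for 0.05 s.
At the end, for the whole second after the job is handed in: Panel flat (0.06 rad), handle up, on the pan floor (origin under 8 mm above the pan's underside, within 60 mm of its centre on each pan axis), let go, at rest; all three turn buttons at least 1.22 rad aside; reset button pushed earlier and back out (under 2 mm) (all of step 2 and (value of joint catch_left above 1.22 rad or value of joint catch_left below -1.22 rad) and (value of joint catch_right above 1.22 rad or value of joint catch_right below -1.22 rad) and (value of joint catch_far above 1.22 rad or value of joint catch_far below -1.22 rad) and value of joint reset below 0.002 m and linear speed of each of panel, pan below 0.02 m/s); the robot touches nothing.
It fails at once if a bystander on the bench is moved more than 30 mm or tipped (distance of any of jar, syrup, cup, bowl, tub, scraper from where it was at the start of the episode above 0.03 m or angle between any of jar, syrup, cup, bowl, tub, scraper's own z axis and vertical above 0.35 rad).
It fails at once if the timer or the dye bottle on the box is moved more than 30 mm or tipped (distance of any of timer, dye from where it was at the start of the episode above 0.03 m or angle between any of timer, dye's own z axis and vertical above 0.35 rad).
It fails at once if the pan is moved more than 40 mm (distance of pan from where it was at the start of the episode above 0.04 m).
It fails at once if the panel is dropped: it falls free, touching nothing, its underside more than 24 mm above the bench, away from the box (contact force between panel and anything else below 0.02 N and height (world z) of panel above 0.024 m and horizontal distance between panel and drive_box above 0.12 m).
It also fails if it takes over 72 s, if anything falls off the work surface, if the arm or the gripper's body presses on something with over 40 N, if the wrist force passes 120 N, or if a joint passes its speed limit or range.

## Working session

There is one attempt and no reset: what is moved stays moved. The work goes in short steps, Python scripts to look and compute and a tool call to move; the robot and the scene stay as the last step left them, time stands still between calls to the robot, and variables do not carry over. Pictures are saved under pics/ and viewed, at most 10 in all, crops included, and the job is handed in when it is done.

Besides the shell and the picture viewer there is one more tool, called after "Call:" by a JSON object that holds its "name" and its "arguments", one argument or row to a line. play_rows: Moves the arm, as the interface text tells. Shifts and turns lie within -1 to 1; 1 stands for 0.2 m of shift or pi/2 rad of turn. Its arguments: {"type":"object","properties":{"commands":{"type":"array","items":{"type":"array","items":{"type":"array","items":{"type":"number","minimum":-1,"maximum":1}}}},"grip_force":{"type":"number"}},"required":["commands"]}

```bash
mkdir -p pics; cat > h.py <<'E'
import numpy as np, cv2
from scipy.spatial.transform import Rotation as R
from bench import get_obs, viewer, r
def K(p):
    f=240/np.tan(np.radians(p["fovy"])/2); return np.array([[f,0,p["cx"]],[0,f,p["cy"]],[0,0,1.]])
def M(p): return np.diag([1,-1,-1,1.])@np.array(p["world_to_cam"])
def proj(p,X):
    m=M(p); X=np.atleast_2d(np.asarray(X,float)); return cv2.projectPoints(X,cv2.Rodrigues(m[:3,:3])[0],m[:3,3],K(p),np.array(p["distortion"],float))[0][:,0]
def back(p,uv,z):
    m=M(p); uv=np.asarray(uv,float).reshape(-1,1,2)
    n=cv2.undistortPoints(uv,K(p),np.array(p["distortion"],float))[:,0]
    d=np.c_[n,np.ones(len(n))]@m[:3,:3]; c=-m[:3,:3].T@m[:3,3]
    return c+d*((z-c[2])/d[:,2])[:,None]
def cen(t): 
    ys,xs=np.nonzero(t["pixels"]); return np.array([xs.mean(),ys.mean()])
def save(p,n): cv2.imwrite("pics/"+n,p["pixels"][:,:,::-1])
E
python3 - <<'E'
from h import *
o=get_obs(); print(o)
for n in ("top","side"):
    p=viewer.grab_frame(n); save(p,n+"0.png")
    m=M(p); print(n,(-m[:3,:3].T@m[:3,3]).round(3))
    for th in ["drive_box","panel","panel_handle","pan","catch_left","dye","timer","jar","syrup","cup","bowl","tub","scraper"]:
        for t in viewer.trace(p,th)[:4]:
            c=cen(t); print(th,round(t["score"],2),np.round(t["rect"]),c.round(1),back(p,c,0.07)[0].round(3),back(p,c,0.0)[0].round(3))
E
```

```text
{'clock': 0.0, 'joints': array([ 1.13191247,  0.47784523,  0.02232632,  1.55647619, -0.01149028,
        1.10930091, -0.08311295]), 'qvel': array([ 0.00054168,  0.00081411, -0.00081204, -0.00077702,  0.00019442,
        0.0004665 , -0.00021673]), 'tau': array([ 1.39835274e-04, -5.96449399e+01,  1.60800699e+00, -2.81195748e+01,
        1.24574071e-02,  9.38304118e-03, -5.84205623e-05]), 'tcp_pos': array([ 0.21902118, -0.63783436,  0.23028477]), 'orientation': array([-3.09689483e+00, -5.16962654e-01,  7.15998933e-04]), 'contact_force': array([-1.04330688, -0.03412292, -0.62873336]), 'moment': array([-0.04555352, -0.0066761 ,  0.00742129]), 'gripper_force': 0.0, 'grip_width': 0.08513138985318484}
top [0.432 0.006 1.672]
drive_box 0.66 [438. 307. 482. 346.] [459.4 326.2] [ 0.308 -0.37   0.07 ] [ 0.302 -0.386  0.   ]
drive_box 0.57 [354. 208. 439. 277.] [394.5 240.5] [ 0.553 -0.189  0.07 ] [ 0.559 -0.198  0.   ]
panel 0.84 [370. 221. 422. 257.] [395.8 239.9] [ 0.555 -0.193  0.07 ] [ 0.56  -0.202  0.   ]
panel 0.73 [357. 288. 419. 342.] [390.8 315.9] [ 0.341 -0.175  0.07 ] [ 0.337 -0.183  
[... 2179 characters left out ...]
303. 158.] [298.4 151.7] [ 0.639 -0.292  0.07 ] [ 0.654 -0.367  0.   ]
timer 0.5 [343. 194. 356. 208.] [348.8 198.1] [ 0.48  -0.127  0.07 ] [ 0.484 -0.19   0.   ]
jar 0.91 [323. 222. 342. 262.] [328.4 239.4] [0.519 0.015 0.07 ] [ 0.525 -0.038  0.   ]
syrup 0.64 [217. 187. 247. 248.] [229.1 216. ] [ 0.782 -0.034  0.07 ] [ 0.808 -0.091  0.   ]
cup 0.66 [388. 374. 439. 420.] [408.8 396.4] [0.317 0.392 0.07 ] [0.308 0.366 0.   ]
bowl 0.94 [184. 283. 232. 333.] [207.  309.2] [0.769 0.239 0.07 ] [0.794 0.202 0.   ]
tub 0.81 [225. 159. 264. 200.] [242.9 178.8] [ 0.775 -0.17   0.07 ] [ 0.8   -0.237  0.   ]
scraper 0.96 [396. 142. 432. 172.] [413.9 155.5] [ 0.309 -0.309  0.07 ] [ 0.3   -0.386  0.   ]
```

```bash
python3 - <<'E'
import cv2
a=cv2.imread("pics/top0.png"); cv2.imwrite("pics/c1.png",cv2.resize(a[130:360,170:490],(800,575),interpolation=cv2.INTER_CUBIC))
cv2.imwrite("pics/c2.png",cv2.resize(a[200:280,345:450],(787,600),interpolation=cv2.INTER_CUBIC))
E
```

```text
(no output)
```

View pics/c1.png

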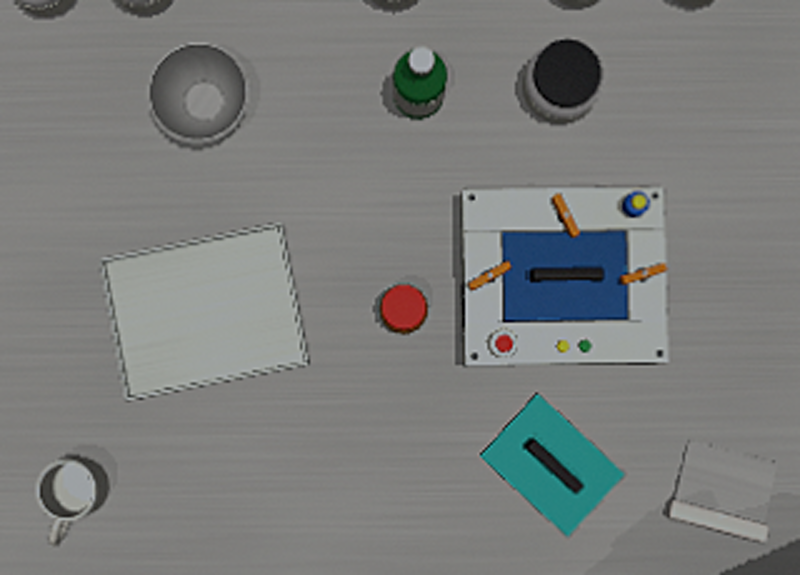

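View pics/c2.png

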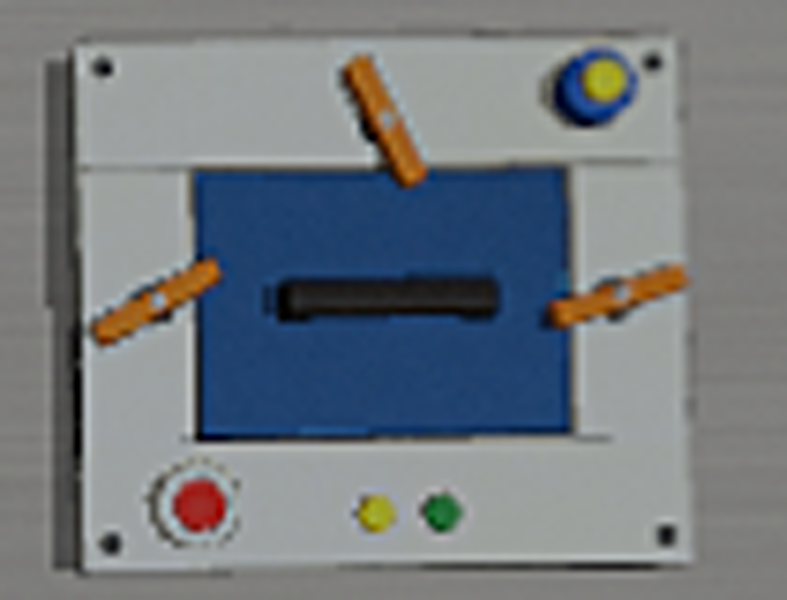

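Candidates for the panel: the blue one at top pixel (396,240), lying in the white box with orange buttons, and the turquoise one at (391,316) on the bench. The blue one fits; c2 confirms it. The pan is at (251,254). The timer is at about (371,267) and the dye at about (424,211). Left, right and far pivots are at about (366,240), (428,239) and (396,216).

```bash
cat >> h.py <<'E'
def rect(p,mask,z):
    c=max(cv2.findContours(mask.astype(np.uint8),cv2.RETR_EXTERNAL,cv2.CHAIN_APPROX_NONE)[0],key=cv2.contourArea)
    w=back(p,c[:,0].astype(float),z)[:,:2]
    (x,y),s,a=cv2.minAreaRect((w*1000).astype(np.float32)); return np.array([x,y]).round(1),np.round(s,1),round(a,2)
def blue(p):
    hsv=cv2.cvtColor(p["pixels"],cv2.COLOR_RGB2HSV); return cv2.inRange(hsv,(104,100,40),(125,255,255))
E
python3 - <<'E'
from h import *
o=get_obs(); print(R.from_rotvec(o["orientation"]).as_matrix().round(4), proj(viewer.grab_frame("top"),[[.5,.2,0]]))
for n in ("top","side"):
    p=viewer.grab_frame(n)
    print(n,"panel",rect(p,blue(p),0.07))
    t=viewer.trace(p,"pan")[0]; print("pan",t["score"],rect(p,t["pixels"],0.018))
    hsv=cv2.cvtColor(p["pixels"],cv2.COLOR_RGB2HSV); m=cv2.inRange(hsv,(8,140,100),(18,255,255))
    k,l,s,c=cv2.connectedComponentsWithStats(m)
    for i in range(1,k):
        if s[i][4]>15: print("orange",s[i],c[i].round(1),back(p,c[i],0.087)[0].round(4))
E
```

```text
[[ 0.9458  0.3247 -0.    ]
 [ 0.3247 -0.9458  0.    ]
 [-0.     -0.     -1.    ]] [[260.22561743 261.95505113]]
top panel (array([ 554.9, -192.9]), array([100.1, 141. ]), 0.58)
pan 0.8 (array([523.1, 225.7]), array([175.4, 222.6]), 10.3)
orange [391 208  11  17  49] [396.  215.9] [ 0.6215 -0.193   0.087 ]
orange [366 235   8   6  25] [369.8 237.4] [ 0.5616 -0.118   0.087 ]
orange [419 236  18   7  50] [427.2 239. ] [ 0.5552 -0.2797  0.087 ]
orange [358 239   8   7  25] [361.4 242.1] [ 0.5488 -0.0941  0.087 ]
orange [  72  309   51   54 2129] [ 97.3 335.6] [0.2909 0.6609 0.087 ]
side panel (array([ 554.6, -188.8]), array([101. , 139.2]), 0.04)
pan 0.56 (array([522.1, 232.2]), array([172.2, 229.7]), 10.23)
orange [216  20  17  27 250] [225.8  36.8] [ 0.9998 -0.8789  0.087 ]
orange [263  48  56   4  89] [293.7  49. ] [ 0.7319 -0.8084  0.087 ]
orange [324 146   6  13  40] [326.7 152.4] [ 0.5554 -0.2782  0.087 ]
orange [290 169  18   7  45] [298.4 172.4] [ 0.6231 -0.1914  0.087 ]
orange [315 192   6   6  21] [317.3 194.3] [ 0.5622 -0.1161  0.087 ]
orange [318 199   7   6  24] [321.2 201.5] [ 0.5492 -0.0924  0.087 ]
orange [390 463  69  17 830] [423.6 472.6] [0.2879 0.5404 0.087 ]
```

Call:
{"name": "play_rows", "arguments": {
  "commands": [
    [[1,0.5,-0.4,0,-0.4],[1,1,-0.8,0,-0.796],[1,1,-0.8,0,-0.796],[1,1,-0.8,0,-0.796],[1,1,-0.8,0,-0.796],[1,1,-0.8,0,-0.796],[1,1,-0.8,0,-0.796],[1,1,-0.8,0,-0.796],[1,1,-0.8,0,-0.796],[1,1,-0.8,0,-0.796],[1,1,-0.8,0,-0.796]]
  ],
  "grip_force": 40
}}

```text
clock: 2.57
tcp_pos: [0.3565, -0.4221, 0.2314]
orientation: [2.205, 2.238, 0.0]
contact_force: [0.2, -0.4, -0.5]
grip_width: 0.0001
gripper_force: 0.0
```

Call:
{"name": "play_rows", "arguments": {
  "commands": [
    [[1,1,0.6,0,0],[1,1,0.6,0,0],[1,1,0.6,0,0],[1,1,0.6,0,0],[1,1,0.6,0,0],[1,1,0.6,0,0]]
  ]
}}

```text
clock: 3.07
tcp_pos: [0.4765, -0.2163, 0.2318]
orientation: [2.21, 2.232, 0.003]
contact_force: [0.3, 0.3, 0.7]
grip_width: -0.0001
gripper_force: 0.0
```

Call:
{"name": "play_rows", "arguments": {
  "commands": [
    [[1,0.68,0.5,0.2,0],[1,0.68,0.5,0.4,0],[1,0.68,0.5,0.5,0],[1,0.68,0.5,0.5,0],[1,0.68,0.5,0.5,0],[1,0.68,0.5,0.65,0],[1,0.68,0.5,0.77,0],[1,0.68,0.5,0.77,0],[1,0.68,0.5,0.77,0]]
  ]
}}

```text
clock: 3.82
tcp_pos: [0.5721, -0.084, 0.0765]
orientation: [-2.211, -2.228, 0.003]
contact_force: [1.2, 0.7, 0.3]
grip_width: -0.0003
gripper_force: 0.0
```

```bash
python3 - <<'E'
from h import *
o=get_obs(); print(o["tcp_pos"],R.from_rotvec(o["orientation"]).as_matrix().round(3).tolist())
a=viewer.grab_frame("top")["pixels"][200:280,345:450]; b=viewer.grab_frame("side")["pixels"][130:240,260:375]
cv2.imwrite("pics/d1.png",np.hstack([cv2.resize(x,(400,400),interpolation=cv2.INTER_CUBIC) for x in (a,b)])[:,:,::-1])
E
```

```text
[ 0.57207009 -0.0840329   0.07650589] [[-0.008, 1.0, -0.003], [1.0, 0.008, 0.0], [0.0, -0.003, -1.0]]
```

View pics/d1.png

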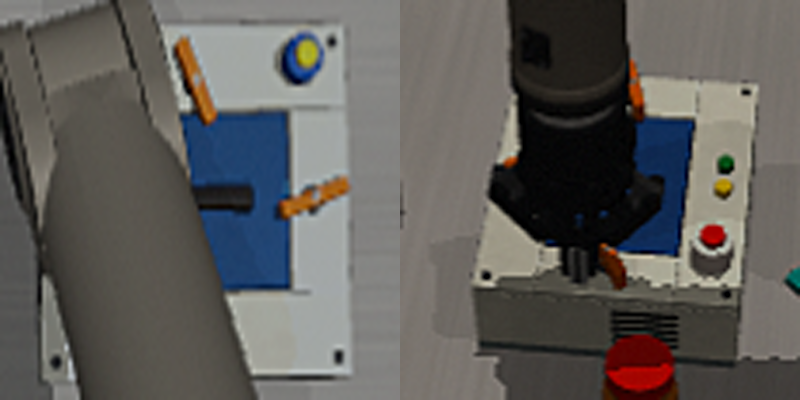

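The side view shows the shut fingers standing down beside the left button's outer end, clear of it. The timer and jar are clear too. Next is the push.

Call:
{"name": "play_rows", "arguments": {
  "commands": [
    [[1,0,-0.06,0,0],[1,0,-0.12,0,0],[1,0,-0.18,0,0],[1,-0.01,-0.18,0,0],[1,-0.02,-0.18,0,0],[1,-0.02,-0.18,0,0]]
  ]
}}

```text
clock: 4.42
tcp_pos: [0.5372, -0.086, 0.079]
orientation: [-2.209, -2.232, -0.003]
contact_force: [-4.1, 6.8, 5.4]
grip_width: 0.0001
gripper_force: 4.1
```

Call:
{"name": "play_rows", "arguments": {
  "commands": [
    [[1,0.02,0,0,0],[1,0.02,0,-0.2,0],[1,0.02,0,-0.3,0],[1,-0.1,0,-0.3,0],[1,-0.3,0,-0.3,0],[1,-0.5,0,-0.3,0],[1,-0.7,0,-0.3,0],[1,-0.9,0,-0.3,0],[1,-1,0,-0.3,0],[1,-1,0,-0.3,0],[1,-1,0,-0.3,0]]
  ]
}}

```text
clock: 5.33
tcp_pos: [0.539, -0.2908, 0.138]
orientation: [2.214, 2.227, -0.0]
contact_force: [0.0, 0.2, 0.3]
grip_width: 0.0001
gripper_force: 0.0
```

```bash
python3 - <<'E'
from h import *
o=get_obs(); print(o["tcp_pos"])
p=viewer.grab_frame("side")
hsv=cv2.cvtColor(p["pixels"],cv2.COLOR_RGB2HSV); m=cv2.inRange(hsv,(8,140,100),(18,255,255))
k,l,s,c=cv2.connectedComponentsWithStats(m)
for i in range(1,k):
    if s[i][4]>15 and 130<c[i][1]<240:
        w=back(p,np.argwhere(l==i)[:,::-1].astype(float),0.088)[:,:2]*1000; print("orange",s[i],w.mean(0).round(1),cv2.fitLine(w.astype(np.float32),cv2.DIST_L2,0,.1,.1)[:2].ravel())
E
```

```text
[ 0.53904048 -0.29080987  0.138047  ]
orange [290 169  18   7  45] [ 622.9 -190.4] [0.89545685 0.44514838]
orange [310 196  20   4  46] [ 554.6 -103.2] [0.99995244 0.00975485]
```

Call:
{"name": "play_rows", "arguments": {
  "commands": [
    [[1,-0.065,-0.03,0,0],[1,-0.065,-0.03,0.1,0],[1,-0.065,-0.03,0.2,0],[1,-0.065,-0.03,0.3,0],[1,-0.065,-0.03,0.3,0],[1,-0.055,0.03,0.3,0],[1,-0.055,0.1,0.3,0],[1,-0.05,0.17,0.3,0],[1,-0.04,0.17,0.3,0],[1,-0.035,0.17,0.3,0],[1,-0.035,0.17,0.3,0]]
  ]
}}

```text
clock: 6.3
tcp_pos: [0.5742, -0.2948, 0.0787]
orientation: [2.207, 2.232, 0.002]
contact_force: [-0.5, -0.5, 0.9]
grip_width: 0.0002
gripper_force: 0.4
```

Call:
{"name": "play_rows", "arguments": {
  "commands": [
    [[1,-0.02,0,0,0],[1,-0.02,0,-0.2,0],[1,-0.02,0,-0.35,0],[1,0.1,0,-0.35,0],[1,0.3,0.1,-0.35,0],[1,0.415,0.25,-0.35,0],[1,0.415,0.365,-0.35,0],[1,0.415,0.365,-0.3,0],[1,0.415,0.365,-0.15,0],[1,0.415,0.365,0,0],[1,0.415,0.365,0,0]]
  ]
}}

```text
clock: 7.22
tcp_pos: [0.6408, -0.2109, 0.0716]
orientation: [-2.204, -2.227, 0.008]
contact_force: [-1.1, -0.3, -0.3]
grip_width: -0.0004
gripper_force: 0.0
```

```bash
cat >> h.py <<'E'
def oranges(n):
    p=viewer.grab_frame(n)
    hsv=cv2.cvtColor(p["pixels"],cv2.COLOR_RGB2HSV); m=cv2.inRange(hsv,(8,140,100),(18,255,255))
    k,l,s,c=cv2.connectedComponentsWithStats(m)
    for i in range(1,k):
        w=back(p,np.argwhere(l==i)[:,::-1].astype(float),0.088)[:,:2]*1000
        if s[i][4]>9 and abs(w.mean(0)-[570,-190]).max()<120: print(n,s[i][4],w.mean(0).round(1),cv2.fitLine(w.astype(np.float32),cv2.DIST_L2,0,.1,.1)[:2].ravel())
    return p
E
python3 - <<'E'
from h import *
print(get_obs()["tcp_pos"]); oranges("side"); oranges("top")
E
```

```text
[ 0.64075279 -0.21090844  0.07162546]
side 38 [ 557.1 -277.6] [ 0.99085236 -0.13495025]
side 46 [ 554.6 -103.2] [0.99995244 0.00975485]
top 49 [ 622.9 -193.2] [0.9057946  0.42371705]
top 65 [ 555.4 -105.8] [ 0.9999522  -0.00978035]
```

Call:
{"name": "play_rows", "arguments": {
  "commands": [
    [[1,0,0,-0.02,0],[1,0.06,0.02,-0.02,0],[1,0.12,0.02,-0.02,0],[1,0.185,0.02,-0.02,0],[1,0.185,0,-0.02,0],[1,0.185,-0.015,-0.02,0],[1,0.185,-0.015,-0.02,0]]
  ]
}}

```text
clock: 7.9
tcp_pos: [0.6448, -0.1701, 0.0836]
orientation: [2.204, 2.234, 0.011]
contact_force: [3.5, 3.9, 5.7]
grip_width: -0.0004
gripper_force: 4.7
```

```bash
python3 - <<'E'
from h import *
print(get_obs()["tcp_pos"]); oranges("side"); oranges("top")
E
```

```text
[ 0.6447618  -0.17010517  0.08358742]
side 38 [ 557.1 -277.6] [ 0.99085236 -0.13495025]
side 31 [ 617.2 -199.4] [0.43448374 0.9006797 ]
side 16 [ 569.2 -103.3] [0.9867368  0.16232866]
side 17 [ 543.  -102.3] [0.9927003 0.1206076]
top 22 [ 570.6 -104.8] [0.99863034 0.05232007]
top 22 [ 541.  -106.6] [0.9986021  0.05285728]
```

Call:
{"name": "play_rows", "arguments": {
  "commands": [
    [[1,0,-0.01,0.02,0],[1,0,-0.025,0.02,0],[1,0,-0.025,0.02,0]]
  ]
}}

```text
clock: 8.25
tcp_pos: [0.6439, -0.1695, 0.0831]
orientation: [2.199, 2.231, 0.02]
contact_force: [6.2, 6.3, 19.4]
grip_width: -0.0003
gripper_force: 11.4
```

```bash
python3 - <<'E'
from h import *
print(get_obs()["tcp_pos"],get_obs()["contact_force"]); oranges("side")
E
```

```text
[ 0.64393543 -0.16949675  0.0831469 ] [ 6.17149992  6.26487106 19.3982402 ]
side 38 [ 557.1 -277.6] [ 0.99085236 -0.13495025]
side 24 [ 616.5 -199.8] [0.45985597 0.8879935 ]
side 16 [ 569.2 -103.3] [0.9867368  0.16232866]
side 18 [ 543.2 -102.4] [0.9933947  0.11474773]
```

```bash
python3 - <<'E'
from h import *
a=viewer.grab_frame("top")["pixels"][200:260,360:440]; b=viewer.grab_frame("side")["pixels"][130:210,270:350]
cv2.imwrite("pics/d2.png",np.hstack([cv2.resize(x,(400,400),interpolation=cv2.INTER_CUBIC) for x in (a,b)])[:,:,::-1])
E
```

```text
(no output)
```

View pics/d2.png

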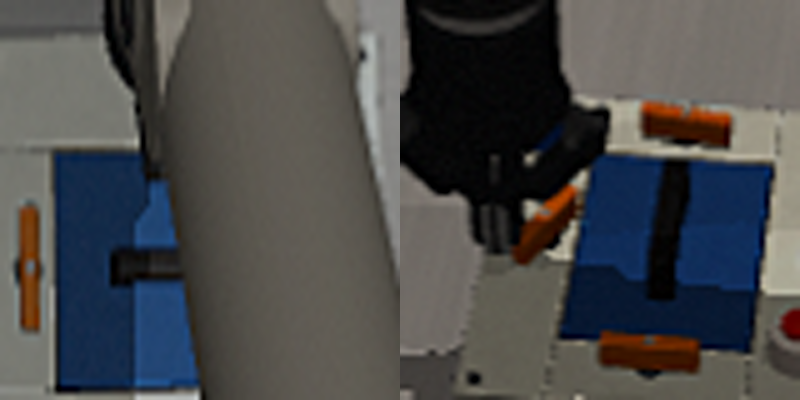

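Left and right buttons are parallel to their edges (left panel of d2). The far one is only about 60° round, and the fingers bear down on something. I'll lift, step out and push again further.

Call:
{"name": "play_rows", "arguments": {
  "commands": [
    [[1,0,0,-0.1,0],[1,0,0,-0.2,0],[1,0,0.05,-0.2,0],[1,0,0.08,-0.2,0],[1,0,0.08,-0.2,0]]
  ]
}}

```text
clock: 8.82
tcp_pos: [0.6537, -0.1727, 0.1173]
orientation: [2.208, 2.234, 0.002]
contact_force: [0.5, 0.2, -0.8]
grip_width: -0.0003
gripper_force: 0.0
```

```bash
python3 - <<'E'
from h import *
o=get_obs();print(o["tcp_pos"],o["contact_force"],R.from_rotvec(o["orientation"]).as_matrix().round(3).tolist()); oranges("side")
E
```

```text
[ 0.65373552 -0.17266094  0.11734747] [ 0.45199817  0.23195739 -0.75943004] [[-0.012, 1.0, 0.001], [1.0, 0.012, 0.001], [0.001, 0.001, -1.0]]
side 38 [ 557.1 -277.6] [ 0.99085236 -0.13495025]
side 32 [ 620.4 -195.7] [0.30455375 0.95249516]
side 16 [ 569.2 -103.3] [0.9867368  0.16232866]
side 18 [ 543.2 -102.4] [0.9933947  0.11474773]
```

Call:
{"name": "play_rows", "arguments": {
  "commands": [
    [[1,0,0.01,0.1,0],[1,0,0.01,0.19,0],[1,0,0.01,0.19,0],[1,0,0.01,0.19,0],[1,0,-0.03,0.19,0],[1,0,-0.05,0.19,0],[1,0,-0.07,0.19,0],[1,0,-0.07,0.19,0]]
  ]
}}

```text
clock: 9.53
tcp_pos: [0.6392, -0.1738, 0.0807]
orientation: [2.209, 2.232, 0.003]
contact_force: [0.2, 1.3, 1.1]
grip_width: -0.0001
gripper_force: 0.8
```

```bash
python3 - <<'E'
from h import *
o=get_obs();print(o["tcp_pos"],o["contact_force"]); oranges("side")
E
```

```text
[ 0.63917538 -0.17378847  0.08069125] [0.24499686 1.31743724 1.08803448]
side 38 [ 557.1 -277.6] [ 0.99085236 -0.13495025]
side 16 [ 569.2 -103.3] [0.9867368  0.16232866]
side 18 [ 543.2 -102.4] [0.9933947  0.11474773]
```

Call:
{"name": "play_rows", "arguments": {
  "commands": [
    [[1,0,0.02,0,0],[1,0,0.02,-0.2,0],[1,0,0.02,-0.4,0],[1,0,0,-0.5,0],[0,0.3,-0.1,-0.6,0],[0,0.6,-0.1,-0.6,0],[0,0.8,-0.1,-0.6,0],[0,1,-0.1,-0.6,0],[0,1,-0.1,-0.6,0],[0,1,-0.1,-0.6,0]]
  ]
}}

```text
clock: 10.42
tcp_pos: [0.6157, 0.0365, 0.2003]
orientation: [-2.194, -2.244, -0.006]
contact_force: [0.4, 1.1, 0.8]
grip_width: 0.0423
gripper_force: 0.0
```

```bash
python3 - <<'E'
from h import *
o=get_obs();print(o["tcp_pos"],o["contact_force"]); oranges("side"); p=oranges("top"); print(rect(p,blue(p),0.07))
hsv=cv2.cvtColor(p["pixels"],cv2.COLOR_RGB2HSV)
m=(hsv[:,:,2]<60); m[:,:376]=0;m[:,415:]=0;m[:230]=0;m[250:]=0; ys,xs=np.nonzero(m); print(len(xs),back(p,[[ (xs.min()+xs.max())/2,np.median(ys)]],0.105))
b=p["pixels"][200:280,345:450]; cv2.imwrite("pics/d3.png",cv2.resize(b,(787,600),interpolation=cv2.INTER_CUBIC)[:,:,::-1])
E
```

```text
[0.61572726 0.03650049 0.20026161] [0.35494842 1.07877853 0.80243773]
side 42 [ 557.5 -277.5] [ 0.9894397 -0.1449448]
side 14 [ 622.3 -208.4] [ 0.1470899 -0.9891231]
side 45 [ 554.4 -103.3] [0.99997616 0.00690818]
top 27 [ 621.5 -179.6] [ 0.01052094 -0.9999446 ]
top 16 [ 621.8 -206.8] [ 0.0085586 -0.9999634]
top 61 [ 556.5 -106.1] [0.99986684 0.01631685]
top 24 [ 569.2 -280.8] [ 0.965807   -0.25926208]
top 27 [ 541.5 -277.4] [ 0.9833031  -0.18197529]
(array([ 554.8, -192.9]), array([ 99.9, 140.9]), 0.58)
155 [[ 0.55485401 -0.18653503  0.105     ]]
```

View pics/d3.png

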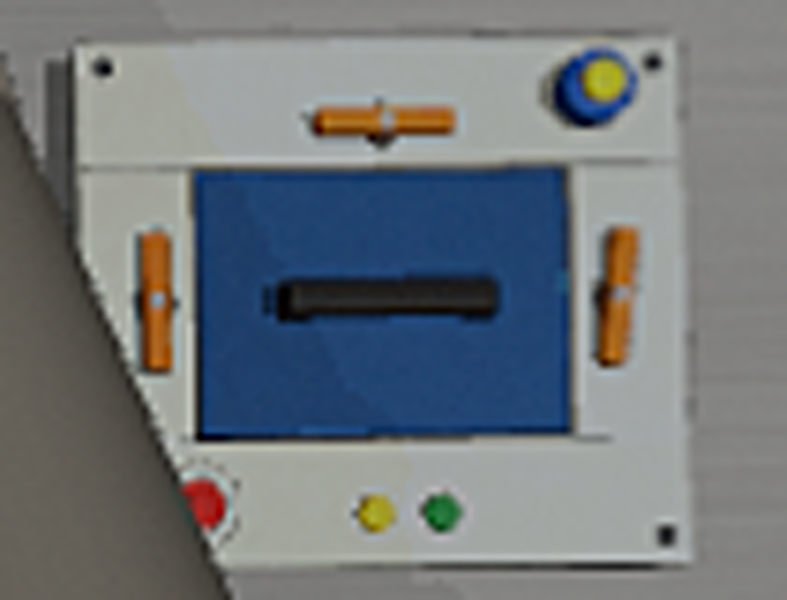

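All three buttons are parallel to their edges in d3: left at (157,300), far at (385,120) and right at (620,295), the last about 8° short. Now I'll grasp the handle at crop (390,298).

Call:
{"name": "play_rows", "arguments": {
  "commands": [
    [[0,-0.4,-0.1,0,0],[0,-0.8,-0.3,0,0],[0,-1,-0.3,0,0],[0,-1,-0.3,0,0],[0,-1,-0.3,0,0],[0,-1,-0.3,0,0],[0,-1,-0.3,0,0]]
  ]
}}

```text
clock: 11.1
tcp_pos: [0.5569, -0.1812, 0.1988]
orientation: [2.221, 2.222, -0.004]
contact_force: [0.1, 0.6, -0.9]
grip_width: 0.0428
gripper_force: 0.0
```

Call:
{"name": "play_rows", "arguments": {
  "commands": [
    [[0,-0.055,-0.01,0.2,0],[0,-0.055,-0.01,0.39,0],[0,-0.055,-0.01,0.39,0],[0,-0.055,-0.01,0.39,0],[0,-0.055,-0.01,0.39,0]]
  ]
}}

```text
clock: 11.52
tcp_pos: [0.5582, -0.1854, 0.1228]
orientation: [2.208, 2.233, 0.002]
contact_force: [-0.0, -0.3, -0.1]
grip_width: 0.0428
gripper_force: 0.0
```

Call:
{"name": "play_rows", "arguments": {
  "commands": [
    [[0,-0.03,-0.015,0.1,0],[0,-0.03,-0.015,0.23,0],[0,-0.03,-0.015,0.23,0],[0,-0.03,-0.015,0.23,0],[0,-0.03,-0.015,0.23,0],[1,-0.03,-0.015,0.23,0],[1,-0.03,-0.015,0.23,0],[1,-0.03,-0.015,0.23,0],[1,-0.03,-0.015,0.23,0],[1,-0.03,-0.015,0.23,0],[1,-0.03,-0.015,0.23,0]]
  ],
  "grip_force": 60
}}

```text
clock: 12.43
tcp_pos: [0.5552, -0.1922, 0.077]
orientation: [2.208, 2.231, 0.002]
contact_force: [-0.8, 0.5, 7.6]
grip_width: 0.0131
gripper_force: 59.7
```

Call:
{"name": "play_rows", "arguments": {
  "commands": [
    [[1,0,0,-0.03,0],[1,0,0,-0.08,0],[1,0,0,-0.15,0],[1,0,0,-0.25,0],[1,0,0,-0.4,0],[1,0,0,-0.55,0],[1,0,0,-0.7,0],[1,0,0,-0.7,0],[1,0,0,-0.7,0]]
  ]
}}

```text
clock: 13.18
tcp_pos: [0.555, -0.1922, 0.2177]
orientation: [2.207, 2.23, 0.003]
contact_force: [0.1, 0.1, -3.6]
grip_width: 0.0129
gripper_force: 58.8
```

Call:
{"name": "play_rows", "arguments": {
  "commands": [
    [[1,0.08,0,0,0],[1,0.2,-0.02,0,0],[1,0.35,-0.04,0,0],[1,0.5,-0.06,0,0],[1,0.65,-0.08,0,0],[1,0.8,-0.08,0,0],[1,0.92,-0.08,0,0],[1,1,-0.08,0,0],[1,1,-0.08,0,0]]
  ]
}}

```text
clock: 13.93
tcp_pos: [0.5344, 0.0126, 0.2141]
orientation: [-2.2, -2.238, 0.0]
contact_force: [-0.1, 0.9, -3.5]
grip_width: 0.013
gripper_force: 58.8
```

Call:
{"name": "play_rows", "arguments": {
  "commands": [
    [[1,0.08,0,0,0],[1,0.2,-0.02,0,0],[1,0.35,-0.04,0,0],[1,0.5,-0.06,0,0],[1,0.65,-0.08,0,0],[1,0.8,-0.08,0,0],[1,0.92,-0.08,0,0],[1,1,-0.08,0,0],[1,1,-0.08,0,0],[1,1,-0.08,0,0]]
  ]
}}

```text
clock: 14.77
tcp_pos: [0.5171, 0.2074, 0.214]
orientation: [-2.207, -2.234, 0.004]
contact_force: [0.1, -0.7, -2.3]
grip_width: 0.0128
gripper_force: 58.8
```

Call:
{"name": "play_rows", "arguments": {
  "commands": [
    [[1,0.05,0.01,0,-0.05],[1,0.1,0.03,0.1,-0.108],[1,0.1,0.03,0.25,-0.108],[1,0.1,0.03,0.4,-0.108],[1,0.1,0.03,0.55,-0.108],[1,0.1,0.03,0.68,-0.108],[1,0.1,0.03,0.76,-0.108],[1,0.1,0.03,0.8,-0.108],[1,0.1,0.03,0.8,-0.108],[1,0.1,0.03,0.8,-0.108],[1,0.1,0.03,0.8,-0.108]]
  ]
}}

```text
clock: 15.68
tcp_pos: [0.5247, 0.2276, 0.0565]
orientation: [2.013, 2.411, 0.003]
contact_force: [-0.5, -0.8, -3.4]
grip_width: 0.0127
gripper_force: 58.8
```

```bash
python3 - <<'E'
from h import *
o=get_obs();print(o["tcp_pos"],o["contact_force"],R.from_rotvec(o["orientation"]).as_matrix().round(3).tolist())
a=viewer.grab_frame("top")["pixels"][200:310,190:310]; b=viewer.grab_frame("side")["pixels"][260:390,260:380]
cv2.imwrite("pics/d4.png",np.hstack([cv2.resize(x,(400,400),interpolation=cv2.INTER_CUBIC) for x in (a,b)])[:,:,::-1])
E
```

```text
[0.52472642 0.22755802 0.05648398] [-0.47423485 -0.81575151 -3.3896426 ] [[-0.178, 0.984, 0.002], [0.984, 0.178, 0.001], [0.0, 0.002, -1.0]]
```

View pics/d4.png

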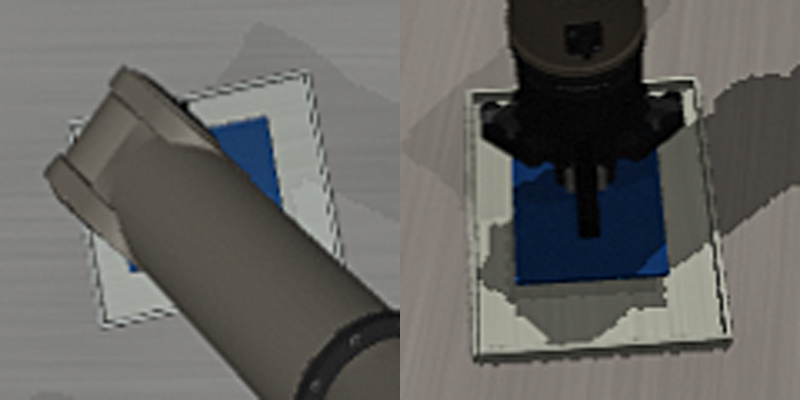

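The panel hangs level and centred over the pan, aligned with its walls in both views. Lowering it gently.

Call:
{"name": "play_rows", "arguments": {
  "commands": [
    [[1,0,0,0.05,0],[1,0,0,0.1,0],[1,0,0,0.14,0],[1,0,0,0.165,0],[1,0,0,0.175,0],[1,0,0,0.18,0],[1,0,0,0.18,0],[1,0,0,0.18,0]]
  ]
}}

```text
clock: 16.45
tcp_pos: [0.5238, 0.2278, 0.0192]
orientation: [-2.012, -2.412, -0.0]
contact_force: [-0.8, 0.9, -3.3]
grip_width: 0.0128
gripper_force: 58.8
```

Call:
{"name": "play_rows", "arguments": {
  "commands": [
    [[1,0,0,0.005,0],[1,0,0,0.01,0],[1,0,0,0.01,0]]
  ]
}}

```text
clock: 16.7
tcp_pos: [0.524, 0.2278, 0.019]
orientation: [2.012, 2.411, -0.0]
contact_force: [-5.6, -3.8, 15.9]
grip_width: 0.0128
gripper_force: 61.5
```

Touching the floor; release.

Call:
{"name": "play_rows", "arguments": {
  "commands": [
    [[1,0,0,-0.004,0],[0.6,0,0,-0.004,0],[0.3,0,0,-0.004,0],[0,0,0,-0.004,0],[0,0,0,-0.004,0],[0,0,0,-0.004,0],[0,0,0,-0.1,0],[0,0,0,-0.3,0],[0,0,0,-0.6,0],[0,0,0,-0.8,0],[0,0,0,-0.8,0],[0,0,0,-0.8,0]]
  ]
}}

```text
clock: 17.7
tcp_pos: [0.5263, 0.2294, 0.1824]
orientation: [2.01, 2.409, 0.012]
contact_force: [-0.1, 0.6, -0.8]
grip_width: 0.0424
gripper_force: 0.0
```

Call:
{"name": "play_rows", "arguments": {
  "commands": [
    [[1,-0.2,-0.02,0,0.05],[1,-0.4,-0.04,0,0.108],[1,-0.6,-0.06,0,0.108],[1,-0.8,-0.09,0,0.108],[1,-1,-0.11,0,0.108],[1,-1,-0.11,0,0.108],[1,-1,-0.11,0,0.108]]
  ]
}}

```text
clock: 18.28
tcp_pos: [0.5374, 0.0235, 0.176]
orientation: [-2.216, -2.226, 0.003]
contact_force: [-0.7, 1.0, 0.5]
grip_width: 0.0001
gripper_force: 0.0
```

Call:
{"name": "play_rows", "arguments": {
  "commands": [
    [[1,-0.2,0.02,0,0],[1,-0.4,0.04,0,0],[1,-0.6,0.06,0,0],[1,-0.8,0.07,0,0],[1,-1,0.07,0,0],[1,-1,0.07,0,0],[1,-1,0.07,0,0]]
  ]
}}

```text
clock: 18.87
tcp_pos: [0.5536, -0.1743, 0.1762]
orientation: [-2.213, -2.228, 0.001]
contact_force: [-0.2, 1.1, 0.2]
grip_width: -0.0002
gripper_force: 0.0
```

```bash
python3 - <<'E'
from h import *
o=get_obs();print(o["tcp_pos"],o["contact_force"])
p=viewer.grab_frame("top");print(rect(p,blue(p),0.012),rect(p,viewer.trace(p,"pan")[0]["pixels"],0.018))
p=viewer.grab_frame("side");print(rect(p,blue(p),0.012),rect(p,viewer.trace(p,"pan")[0]["pixels"],0.018))
hsv=cv2.cvtColor(p["pixels"],cv2.COLOR_RGB2HSV); m=cv2.inRange(hsv,(0,150,70),(6,255,255))|cv2.inRange(hsv,(174,150,70),(180,255,255))
k,l,s,c=cv2.connectedComponentsWithStats(m)
for i in range(1,k):
    if s[i][4]>9: print(s[i],c[i],back(p,c[i],0.042))
cv2.imwrite("pics/d5.png",cv2.resize(p["pixels"][140:390,250:450],(480,600),interpolation=cv2.INTER_CUBIC)[:,:,::-1])
E
```

```text
[ 0.55360143 -0.17434336  0.17617637] [-0.23478748  1.06520076  0.2091603 ]
(array([523.8, 226.8]), array([ 98.9, 138.3]), 10.24) (array([522.7, 224.3]), array([173.8, 224. ]), 10.4)
(array([523.6, 231.4]), array([ 98.6, 138.8]), 10.12) (array([521.6, 233.6]), array([170.1, 228.8]), 11.1)
[197 116  23  16 274] [208.18978102 123.67153285] [[ 0.95051612 -0.42730825  0.042     ]]
[319 183  11   8  66] [323.54545455 186.56060606] [[ 0.55474529 -0.18796845  0.042     ]]
[346 192   8   5  30] [349.7 194. ] [[ 0.48055054 -0.16728158  0.042     ]]
[319 222  20  16 254] [328.42125984 229.2992126 ] [[ 0.52504128 -0.03880709  0.042     ]]
```

View pics/d5.png

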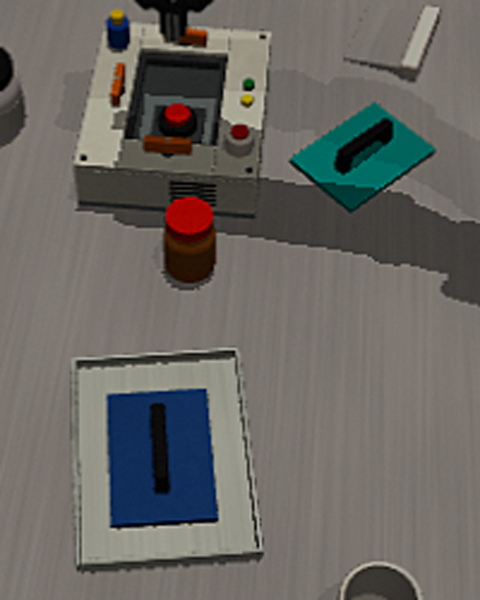

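The panel lies flat in the pan at crop (160,460), handle up. The red button shows at crop (178,112), free in the box. Pressing next.

Call:
{"name": "play_rows", "arguments": {
  "commands": [
    [[1,-0.083,0.007,0,0],[1,-0.083,0.007,0.1,0],[1,-0.083,0.007,0.25,0],[1,-0.083,0.007,0.4,0],[1,-0.083,0.007,0.55,0],[1,-0.083,0.007,0.6,0],[1,-0.083,0.007,0.6,0],[1,-0.083,0.007,0.6,0]]
  ]
}}

```text
clock: 19.73
tcp_pos: [0.5561, -0.1884, 0.0579]
orientation: [-2.208, -2.235, -0.001]
contact_force: [0.4, 0.3, 0.9]
grip_width: -0.0003
gripper_force: 0.0
```

Call:
{"name": "play_rows", "arguments": {
  "commands": [
    [[1,0,0,0.03,0],[1,0,0,0.06,0],[1,0,0,0.08,0],[1,0,0,0.09,0],[1,0,0,0.09,0]]
  ]
}}

```text
clock: 20.15
tcp_pos: [0.5562, -0.1897, 0.0396]
orientation: [2.209, 2.232, 0.001]
contact_force: [-0.0, -0.1, 3.1]
grip_width: -0.0004
gripper_force: 1.4
```

Call:
{"name": "play_rows", "arguments": {
  "commands": [
    [[1,0,0,0.01,0],[1,0,0,0.018,0],[1,0,0,0.022,0],[1,0,0,0.022,0],[1,0,0,0.022,0]]
  ]
}}

```text
clock: 20.57
tcp_pos: [0.5561, -0.1897, 0.036]
orientation: [2.209, 2.232, 0.0]
contact_force: [-1.7, 1.0, 11.4]
grip_width: 0.0
gripper_force: 5.4
```

Bottomed (11 N at z 0.036). Withdraw.

Call:
{"name": "play_rows", "arguments": {
  "commands": [
    [[1,0,0,-0.1,0],[1,0,0,-0.3,0],[1,0,0,-0.5,0],[1,0,0,-0.7,0],[1,0,0,-0.9,0],[1,0,0,-1,0],[1,0,0,-1,0],[1,0,0,-1,0],[1,0,0,-1,0],[1,0,0,-1,0]]
  ]
}}

```text
clock: 21.4
tcp_pos: [0.5543, -0.1894, 0.233]
orientation: [-2.208, -2.231, 0.003]
contact_force: [-0.3, 0.0, 0.3]
grip_width: -0.0
gripper_force: 0.0
```

```bash
python3 - <<'E'
from h import *
print(get_obs()["tcp_pos"]); p=oranges("side")
hsv=cv2.cvtColor(p["pixels"],cv2.COLOR_RGB2HSV); m=cv2.inRange(hsv,(0,150,70),(6,255,255)); m[:,:315]=0;m[:,335:]=0;m[205:]=0;m[:175]=0
print(m.astype(bool).sum(),cv2.boundingRect(m),rect(p,blue(p),.012))
print(r.hand_in())
E
```

```text
[ 0.55434885 -0.18939027  0.23302049]
side 37 [ 556.6 -277.4] [ 0.9923215  -0.12368549]
side 18 [ 622.5 -205.6] [0.03027008 0.99954176]
side 20 [ 622.4 -179.5] [0.16511671 0.98627406]
side 13 [ 567.9 -103. ] [0.9685941 0.2486474]
side 18 [ 543.2 -102.4] [0.9933947  0.11474773]
64 (319, 183, 11, 8) (array([523.6, 231.4]), array([ 98.6, 138.8]), 10.12)
the job is handed in; nothing more can be done
None
```

I handed the job in at about 21 s. All three turn buttons are aside, the blue panel lies flat, handle up, in the pan, and the reset button was pushed fully in and is back out; the hand-in gave no verdict.

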